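# Check ball to the third click of the indexing table

## Task

Take the white ceramic ball from its storage block and set it down gently in the three-ball seat on the indexing table, with the table at its home stop. Then turn the table clockwise by its bar knob, feeling for the clicks, to the third click and no further, so that the ball faces the sensor. The table springs back when released, so finish with the gripper still holding the knob steady at the third click, the ball seated; touch neither the sensor nor the other two balls.

Things in the scene. Friction and masses are not known exactly. Their poses are not given: they have to be found in the camera images.
- index_base: fixed black base plate of the indexing table, 220 x 286 x 12 mm. Origin on the turning axis at the underside, z up. Its -x axis points from the turning axis to the home (loading) side, marked by a small post with a red line; +y to the side of the sensor, where the plate is longer. The round aluminium table on it has radius 96 mm, top 42 mm above the work surface.
- turntable (a joint): table angle, rad: 0 at the home stop, grows clockwise seen from above, end stop 1.963. Clicks every 22.5 deg: 0.393, 0.785, third 1.178, fourth 1.571: resisting torque sinks to about 0.06 N m before a click and jumps to about 0.3 just past it. The damped return spring (0.15 to 0.18 N m) beats the clicks and carries the table home when released
- knob: black bar knob on the table's centre, turning with it: bar 50 mm long, 16 mm wide, between 62 and 91 mm above the work surface, on a conical hub 18 to 34 mm across. Origin on the turning axis at the level of the work surface, z up; the bar runs along its x axis; its -x end (white line on top) points to the ball seat.
- knob_grip (a point): middle of the bar of the knob, on the turning axis, 76.5 mm above the work surface; axes as the knob
- nest (a point): where the ball's centre lies when seated: 70 mm from the turning axis, 66.7 mm above the work surface, turning with the table. The seat is three 12 mm steel balls on a circle of 14 mm radius, one of them on the knob's side; their tops are 52 mm above the work surface, so keep fingertips above 53 mm there. x axis points to the knob.
- white_ball: loose white ceramic ball, diameter 38 mm, about 0.11 kg, lying in one of the three holes of the storage block (which one varies), its centre 32 mm above the work surface; origin at its centre, axes meaningless
- steel_ball: loose shiny steel ball, diameter 38 mm, in another hole of the block; to be left alone; origin at its centre
- black_ball: loose black ball, diameter 38 mm, in another hole of the block; to be left alone; origin at its centre
- ball_block: fixed dark blue storage block, 180 x 62 x 18 mm, origin at the centre of its underside; three 26 mm holes in a row along its own x axis, at -58, 0 and +58 mm, each with a ball that sinks 5 mm into it
- sensor: fixed displacement sensor: level steel barrel 13 mm thick, 67 mm above the work surface, in a black clamp on a post (top 81 mm), all 92 to 161 mm from the turning axis. At the third click the ball's equator faces it with a 4 mm gap. Origin on the turning axis at the level of the work surface, x axis towards the sensor. Not to be touched
- loupe: black eye loupe, 39 mm wide, 28 mm tall, standing on the work surface, a bystander

How it is judged:
By the outcome, as a careful person would: the job done as asked, in the order asked, and still so for the second after the job is handed in, while the arm keeps its last pose, push and grip.
It also fails if it takes over 64 s, if anything falls off the work surface, if the arm or the gripper's body presses on something with over 40 N, if the wrist force passes 120 N, or if a joint passes its speed limit or range.

## Robot

A 6-joint arm with a two-finger parallel gripper is mounted at the origin on the work surface; the furniture and walls round the work are solid. World frame = base frame: x ahead of the robot, y to its left, z up, the work surface at z = 0. Lengths are in m, angles in rad, forces in N, time in s.
With the tool pointing down it reaches from about 0.375 to 0.9 m from the base axis. Payload 3.1 kg.
Tool frame: the origin (TCP) lies midway between the tips of the shut fingers; the grasp point (between the pads) lies robot.grip_depth behind it (robot.grip_depth is the distance from the TCP to the grasp point, in m); z points along the fingers, y is the line along which they close (so a half turn about z gives the same grasp; the last joint's range is limited). The gripper opens to 87 mm and grips with 3 to 60 N. Pads are 19 mm wide; open, the fingers measure 117 mm over their backs; the gripper's body (75 mm by 190 mm) begins 51 mm behind the grasp point.
Start: joints at [0.953, 0.527, 1.433, -0, 1.181, -0.178], TCP at [0.266, 0.566, 0.223] pointing down, gripper open.
Joint ranges: [-3.08, 3.08], [-0.75, 2.2], [0.22, 2.44], [-1.43, 4.57], [0, 2.65], [-2.85, 2.85]. Speed limits (rad/s): [2.79, 2.79, 3.14, 3.14, 3.14, 3.14].

## Interface

Orientations are given as a unit quaternion [x, y, z, w].
In Python, from rig import robot, optics, ticket gives the robot as it stands (robot), with the cameras (optics) and the job (ticket).
- The arm moves only by the shell command python3 nudge.py 'ROWS' [OPENING] [FORCE]. ROWS is a JSON list of rows, 1 to 20 of them, each of 4 numbers: dx, dy, dz in m, then a turn about the tool's z in rad; each row shifts and turns the commanded pose from where the row before left it, along the tool's axes as they then stand; what a row does not reach is not made up. A row lasts 1/12 s, in which the tool goes at most 0.0417 m and 0.125 rad, less where a joint would pass 70% of its speed; a pose out of reach is approached as far as the arm can. OPENING is the finger opening in m, set as the command begins (- or left out keeps the last). The fingers move at their own pace and stop on an object; FORCE is the grip in N (left out, the last holds). Time passes only in rows, so rows that do not move let the fingers close. It prints the time, the measured TCP pose, the force, the opening and the grip force at its end.
- robot.get_obs(): the state, without advancing time (a new reading comes with each control period).
- optics.camera(name): name is "scene" or "top" or "wrist"; returns a dict with "img" (480x640x3 uint8, red, green, blue), "fx", "fy", "cx", "cy" (pixels), "xyz" and "attitude" of the camera in the world. Camera axes: x right, y down, z forward; pixel columns grow to the right and rows downward; lengths in m; the calibration is good to about 2 mm. The wrist camera is an equidistant fisheye: a pixel r from the principal point sees the ray r / f radians off the axis. A picture is of the moment at which its call begins. There is no depth.
- ticket.hand_in(): hands the job in; it is judged then, once.
The state is a dict: "time": time; "q": joint angles; "joint_velocities": joint speeds; "joint_torque": joint torques, N m; "position": TCP position; "tool_rot": TCP orientation; "ft_force": force on the tool from outside, world axes, zero at the start; "moment": the same for the moment, N m; "grip_width": finger opening in m; "grip_force": force on a finger pad.
Only numpy, scipy, OpenCV 4.12 (cv2) and the standard library are available. Lean on these libraries where they do the work, as an engineer would, in place of code of your own. Each camera call takes 0.05 s, during which the arm holds its last target. There are 200 camera calls.

## Working session

There is one attempt and no reset: what is moved stays moved. The work goes in short steps, Python scripts to look and compute and a shell command to move; the robot and the scene stay as the last step left them, time stands still between calls to the robot, and variables do not carry over. Pictures are saved under pics/ and viewed, at most 10 in all, crops included, and the job is handed in when it is done.

```bash
ls; mkdir -p pics; cat > h.py <<'E'
import numpy as np, cv2
from scipy.spatial.transform import Rotation as R
from rig import robot, optics, ticket
def ray(c,u,v,fish=False):
    x=(u-c["cx"])/c["fx"]; y=(v-c["cy"])/c["fy"]
    if fish:
        r=np.hypot(x,y); s=np.sin(r)/r if r>1e-9 else 1; d=np.array([x*s,y*s,np.cos(r)])
    else: d=np.array([x,y,1.])
    A=np.array(c["attitude"]); 
    M=R.from_quat(A).as_matrix() if A.size==4 else A.reshape(3,3)
    d=M@d; return np.array(c["xyz"]),d/np.linalg.norm(d)
def plane(c,u,v,z,fish=False):
    o,d=ray(c,u,v,fish); return o+d*(z-o[2])/d[2]
def cross(rs):
    A=sum(np.eye(3)-np.outer(d,d) for o,d in rs); b=sum((np.eye(3)-np.outer(d,d))@o for o,d in rs)
    p=np.linalg.solve(A,b); return p,[np.linalg.norm(np.cross(d,p-o)) for o,d in rs]
E
python3 - <<'E'
from h import *
import pickle
for n in("scene","top","wrist"):
    c=optics.camera(n); cv2.imwrite(f"pics/{n}0.png",c["img"][...,::-1]); pickle.dump(c,open(n+"0.pkl","wb"))
    print(n,{k:v for k,v in c.items() if k!="img"})
print(robot.grip_depth,robot.get_obs())
E
```

```text
nudge.py
pics
rig.py
scene {'fx': 536.18373507714, 'fy': 536.18373507714, 'cx': 325.23226283248243, 'cy': 235.02127745439458, 'xyz': array([-0.10850688, -0.60934537,  0.4016029 ]), 'attitude': array([ 0.75007198, -0.34689853,  0.22912564, -0.51434898])}
top {'fx': 625.1073792386796, 'fy': 625.1073792386796, 'cx': 325.7793140019896, 'cy': 237.32330086282843, 'xyz': array([ 0.38807831, -0.1025811 ,  1.14124679]), 'attitude': array([-0.69897135,  0.71398396, -0.02896864,  0.02875359])}
wrist {'fx': 371.64829954431775, 'fy': 371.64829954431775, 'cx': 318.8574865215941, 'cy': 238.89907407097172, 'xyz': array([0.20306377, 0.59563861, 0.38351722]), 'attitude': array([0.83697319, 0.53155934, 0.06932783, 0.11006453])}
0.0187 {'time': 0.15, 'q': array([ 9.52532841e-01,  5.28249504e-01,  1.43360811e+00,  4.78767715e-06,
        1.18140942e+00, -1.78492539e-01]), 'joint_velocities': array([ 0.00029894, -0.00219307, -0.00392297,  0.00052942, -0.00035556,
       -0.00166586]), 'joint_torque': array([ 6.89745066e-04, -4.40431666e+01, -1.76844049e+01,  6.33385009e-02,
        5.51864505e-02, -7.58006854e-05]), 'position': array([0.26571827, 0.56507876, 0.22179831]), 'tool_rot': array([ 2.18118668e-01,  9.75921895e-01, -7.70770152e-04, -3.26805722e-04]), 'ft_force': array([-0.15415194,  0.1053542 , -0.16740383]), 'moment': array([0.00273532, 0.01424036, 0.02204029]), 'grip_force': 0.0, 'grip_width': 0.0869343683708868}
```

View pics/top0.png

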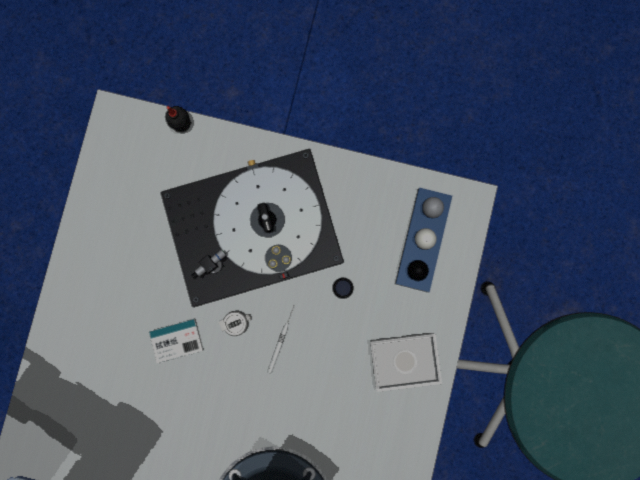

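View pics/scene0.png

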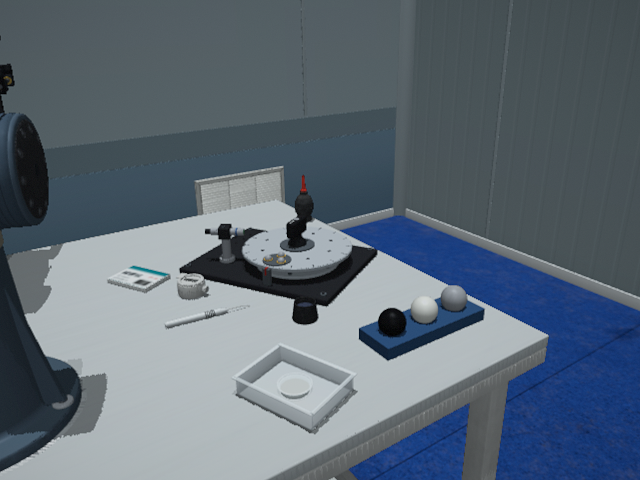

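Top view: disc centre about (267,220), knob on it, seat (279,258), sensor (210,263). Balls: steel (432,208), white (426,239, the middle hole), black (418,270). Loupe at (343,288). The scene view shows the same ball order.

```bash
python3 - <<'E'
from h import *
import pickle
T=pickle.load(open("top0.pkl","rb"));S=pickle.load(open("scene0.pkl","rb"))
def blob(c,box,f):
    x0,y0,x1,y1=box; im=c["img"][y0:y1,x0:x1].astype(int); m=f(im).astype(np.uint8)
    n,l,st,ce=cv2.connectedComponentsWithStats(m); k=1+np.argmax(st[1:,4]); 
    cn,_=cv2.findContours((l==k).astype(np.uint8),0,2); (cx,cy),r=cv2.minEnclosingCircle(max(cn,key=len))
    return ce[k]+[x0,y0],st[k,4],(cx+x0,cy+y0,r)
w=lambda i:(i.min(2)>110)&(i[...,2]-i[...,0]<40)
a=blob(T,(410,226,440,252),w); b=blob(S,(407,292,441,327),w); print("white",a,b)
p=cross([ray(T,*a[2][:2]),ray(S,*b[2][:2])]);print(p, cross([ray(T,*a[0]),ray(S,*b[0])]))
bl=blob(T,(385,175,460,300),lambda i:(i[...,2]-i[...,0]>40)); print("block",bl)
disc=lambda i:i.min(2)>120
im=T["img"][155:285,205:330].astype(int); m=(im.min(2)>110).astype(np.uint8)
cn,_=cv2.findContours(m,cv2.RETR_EXTERNAL,2);c=max(cn,key=cv2.contourArea);e=cv2.fitEllipse(cv2.convexHull(c));print("disc",e)
print(plane(T,e[0][0]+205,e[0][1]+155,.042))
for n,u,v,z in(("seat",279,258,.046),("sensor",210,263,.07),("steel",432,208,.032),("black",418,270,.032),("white",*a[2][:2],.032)):print(n,plane(T,u,v,z))
E
```

```text
white (array([426.06227106, 238.27472527]), np.int32(273), (426.018518447876, 238.240740776062, 9.292817115783691)) (array([422.80369844, 302.82645804]), np.int32(703), (423.5, 300.5, 18.560810089111328))
(array([ 0.47227666, -0.27991395,  0.04545943]), [np.float64(0.00017395091338171043), np.float64(0.00017395091338171835)]) (array([ 0.47207118, -0.279959  ,  0.04202916]), [np.float64(0.0008765664481877935), np.float64(0.0008765664481877169)])
block (array([422.9695586 , 240.41197362]), np.int32(1971), (424.0, 239.5, 50.67800521850586))
disc ((62.0982551574707, 65.00186157226562), (106.34654998779297, 107.33811950683594), 62.77846145629883)
[ 0.51096327 -0.00077178  0.042     ]
seat [ 0.44308009 -0.02109662  0.046     ]
sensor [0.43581425 0.09548127 0.07      ]
steel [ 0.52737572 -0.29478495  0.032     ]
black [ 0.41726261 -0.26609202  0.032     ]
white [ 0.47341265 -0.28223913  0.032     ]
```

```bash
cat >> h.py <<'E'
def go(target,yaw=None):
    "tool-frame deltas to a TCP target; yaw = wanted world angle (deg) of tool y (mod 180)"
    o=robot.get_obs(); M=R.from_quat(o["tool_rot"]).as_matrix(); d=M.T@(np.array(target)-o["position"])
    y=np.degrees(np.arctan2(M[1,1],M[0,1])); t=0
    if yaw is not None: t=-((yaw-y+90)%180-90)   # tool z down: + turn is clockwise
    print("delta",d.round(4),"rows>=",np.linalg.norm(d)/.0417,"turn rad %.4f"%np.radians(t),"ynow %.2f"%y,"q6 %.3f"%o["q"][5])
E
python3 -c "
from h import *
print(R.from_quat(robot.get_obs()['tool_rot']).as_matrix().round(3))
go([.50,-.01,.223],106.6)"
```

```text
[[-0.905  0.426 -0.001]
 [ 0.426  0.905 -0.001]
 [ 0.    -0.002 -1.   ]]
delta [-0.4568 -0.4206 -0.0006] rows>= 14.891390376144528 turn rad -0.7295 ynow 64.80 q6 -0.178
```

```bash
python3 nudge.py '[[-0.0269,-0.0247,0,0],[-0.0269,-0.0247,0,0],[-0.0269,-0.0247,0,0],[-0.0269,-0.0247,0,0],[-0.0269,-0.0247,0,0],[-0.0269,-0.0247,0,0],[-0.0269,-0.0247,0,0],[-0.0269,-0.0247,0,0],[-0.0269,-0.0247,0,0],[-0.0269,-0.0247,0,0],[-0.0269,-0.0247,0,0],[-0.0269,-0.0247,0,0],[-0.0269,-0.0247,0,0],[-0.0269,-0.0247,0,0],[-0.0269,-0.0247,0,0],[-0.0269,-0.0247,0,0],[-0.0269,-0.0247,0,0]]'
python3 nudge.py '[[0,0,0,-0.1216],[0,0,0,-0.1216],[0,0,0,-0.1216],[0,0,0,-0.1216],[0,0,0,-0.1216],[0,0,0,-0.1216],[0,0,0,0],[0,0,0,0]]'
python3 - <<'E'
from h import *
import pickle
c=optics.camera("wrist"); cv2.imwrite("pics/w1.png",c["img"][...,::-1]); pickle.dump(c,open("w1.pkl","wb")); print(c["xyz"],c["attitude"])
go([.4725,-.281,.20],75.4)
E
```

```text
time: 1.57
position: [0.5013, -0.0109, 0.2225]
tool_rot: [0.218, 0.976, 0.0, -0.0]
ft_force: [-0.1, 0.9, -0.2]
grip_width: 0.0871
grip_force: 0.0
time: 2.23
position: [0.5009, -0.0091, 0.2224]
tool_rot: [-0.143, 0.99, 0.0, -0.0]
ft_force: [0.8, 0.4, 0.6]
grip_width: 0.0869
grip_force: 0.0
[ 0.43433304 -0.02859023  0.38424978] [0.59359726 0.79413214 0.104699   0.07768239]
delta [ 0.1042 -0.2528  0.0224] rows>= 6.578488902100589 turn rad 0.5417 ynow 106.43 q6 -2.099
```

View pics/w1.png

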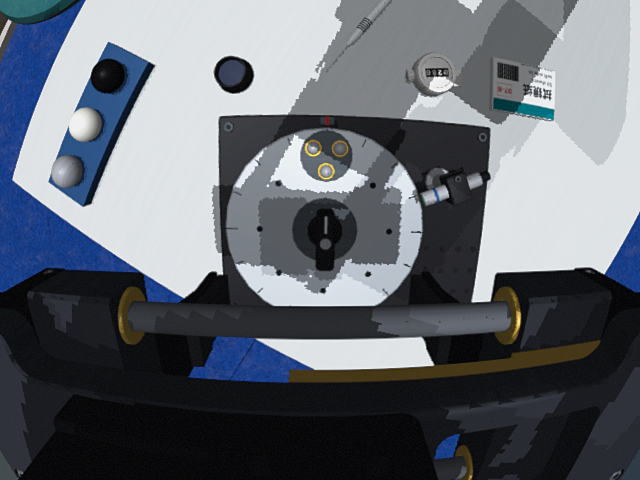

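Wrist view: seat balls at (313,148), (340,149) and (326,171), red home line (329,120), knob centre about (325,228), sensor tip about (425,196), white ball (86,125). The seat lines up with the home mark.

```bash
cat > meas.py <<'E'
from h import *
import pickle
from scipy.optimize import least_squares
def seat(c,box):
    x0,y0,x1,y1=box; im=c["img"][y0:y1,x0:x1].astype(int)
    m=((im[...,0]-im[...,2]>50)&(im[...,1]-im[...,2]>20)).astype(np.uint8)
    cn,_=cv2.findContours(m,cv2.RETR_EXTERNAL,2); out=[]
    for k in cn:
        if len(k)<8: continue
        (u,v),r=cv2.minEnclosingCircle(k); out.append((u+x0,v+y0,r))
    return out
def disc(c,seed,z=.042,R0=.096,stop=300):
    g=cv2.GaussianBlur(c["img"],(3,3),0).max(2).astype(float); P=[]
    for a in np.radians(np.arange(0,360,3)):
        r=np.arange(70,125,.5); u=seed[0]+r*np.cos(a); v=seed[1]+r*np.sin(a)
        if v.max()>stop: continue
        s=cv2.remap(g.astype(np.float32),u.astype(np.float32)[None],v.astype(np.float32)[None],1)[0]
        d=s[:-4]-s[4:]; i=np.where((d>30)&(s[4:]<75))[0]
        if len(i): P.append(plane(c,u[i[0]+2],v[i[0]+2],z,True)[:2])
    P=np.array(P); f=least_squares(lambda q:np.hypot(*(P-q[:2]).T)-q[2],[*P.mean(0),R0],loss="soft_l1",f_scale=.001)
    return f.x,len(P),np.median(abs(f.fun))
E
python3 - <<'E'
from meas import *
c=pickle.load(open("w1.pkl","rb"))
s=seat(c,(290,125,365,185));print(s)
for a in s: print(plane(c,a[0],a[1],.042,True))
print(disc(c,(325,225)))
g=c["img"][200:280,295:355]; cv2.imwrite("pics/k1.png",cv2.resize(np.hstack([c["img"][105:185,295:355],g])[...,::-1],None,fx=5,fy=5,interpolation=cv2.INTER_CUBIC))
E
```

```text
[(325.52631759643555, 170.73684310913086, 8.649951934814453), (339.5, 148.115385055542, 8.271566390991211), (312.57999992370605, 147.68000030517578, 8.586065292358398)]
[ 0.45818335 -0.01483164  0.042     ]
[ 0.4344756  -0.00857252  0.042     ]
[ 0.44112261 -0.03222627  0.042     ]
(array([5.12159462e-01, 3.03863966e-05, 9.49402341e-02]), 85, np.float64(0.0003934192155547189))
```

View pics/k1.png

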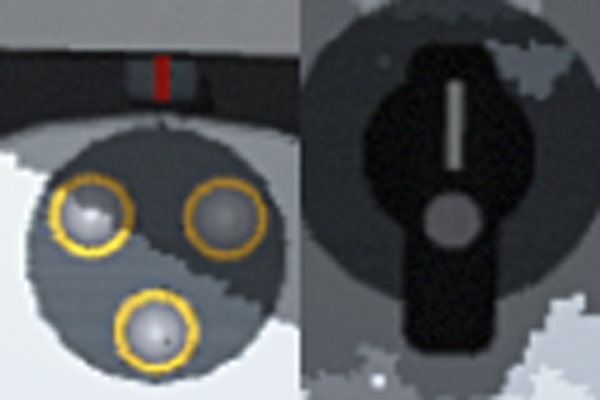

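```bash
python3 nudge.py '[[0.0174,-0.036,0,0],[0.0174,-0.036,0,0],[0.0174,-0.036,0,0],[0.0174,-0.036,0,0],[0.0174,-0.036,0,0],[0.0174,-0.036,0,0],[0,-0.0368,0,0],[0,0,0,0.1083],[0,0,0,0.1083],[0,0,0,0.1083],[0,0,0,0.1083],[0,0,0,0.1083],[0,0,0,0],[0,0,0,0]]'
python3 - <<'E'
from h import *
import pickle
c=optics.camera("wrist"); cv2.imwrite("pics/w2.png",c["img"][...,::-1]); pickle.dump(c,open("w2.pkl","wb")); print(c["xyz"],robot.get_obs()["q"])
E
```

```text
time: 3.45
position: [0.4732, -0.2812, 0.2225]
tool_rot: [0.125, 0.992, 0.0, -0.0]
ft_force: [-0.4, 0.2, -0.1]
grip_width: 0.087
grip_force: 0.0
[ 0.40592753 -0.26331913  0.38429957] [-7.39047588e-01  4.27372125e-01  1.62090957e+00 -4.43870757e-05
  1.09341610e+00 -2.05979794e+00]
```

View pics/w2.png

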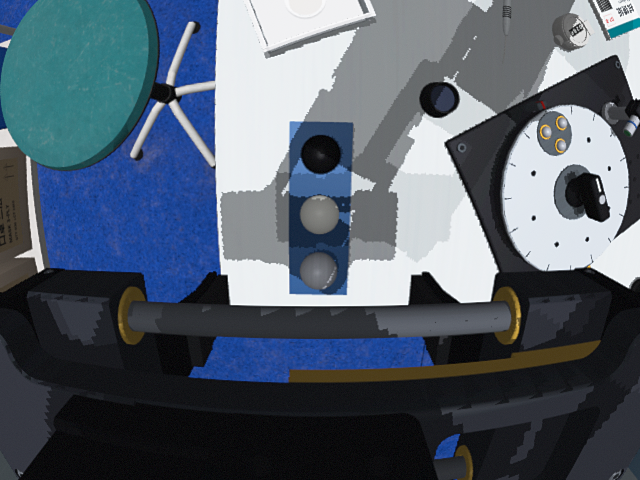

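Second wrist view: white ball (320,215) between black (321,154) and steel (320,271). Block sides are vertical in the image, so the yaw matches. Seat rings are at about (545,131), (561,122) and (562,145).

```bash
python3 - <<'E'
from meas import *
c1,c2,T,S=[pickle.load(open(n+".pkl","rb")) for n in("w1","w2","top0","scene0")]
def ball(c,box):
    x0,y0,x1,y1=box; im=cv2.GaussianBlur(c["img"],(3,3),0)[y0:y1,x0:x1].astype(int)
    m=((im[...,2]-im[...,0]<25)&(im.max(2)>100)).astype(np.uint8)
    n,l,st,ce=cv2.connectedComponentsWithStats(m);k=1+np.argmax(st[1:,4]);cn,_=cv2.findContours((l==k).astype(np.uint8),0,2)
    q=max(cn,key=len); e=cv2.fitEllipse(cv2.convexHull(q)); return e[0][0]+x0,e[0][1]+y0,e[1]
b1=ball(c1,(64,102,108,146));b2=ball(c2,(297,193,343,236));print(b1,b2)
p,e=cross([ray(c1,*b1[:2],True),ray(c2,*b2[:2],True),ray(T,426.0,238.2)]);print("ball",p,e)
print("w2 only z=.032",plane(c2,*b2[:2],.032,True), plane(c1,*b1[:2],.032,True))
s1=seat(c1,(290,125,365,185));s2=seat(c2,(530,105,580,160));print(s2)
for a in s1:
    best=min((cross([ray(c1,*a[:2],True),ray(c2,*b[:2],True)]) for b in s2),key=lambda r:r[1][0]);print("ring",best)
# blue block direction in w2
im=c2["img"].astype(int)[115:300,280:360]; m=((im[...,2]-im[...,0]>35)).astype(np.uint8)
cn,_=cv2.findContours(m,0,2); 
box=cv2.boxPoints(cv2.minAreaRect(max(cn,key=cv2.contourArea)))+[280,115]; B=[plane(c2,*q,.018,True) for q in box]
print(np.array(B).round(4), np.mean(B,0))
E
```

```text
(76.73817348480225, 120.63128662109375, (37.447227478027344, 44.3939323425293)) (319.3875732421875, 213.61724853515625, (36.922935485839844, 36.97434997558594))
ball [ 0.4706849  -0.27924102  0.04796224] [np.float64(0.0008003262385566031), np.float64(0.0009030847988501302), np.float64(0.0016080078555368224)]
w2 only z=.032 [ 0.47292465 -0.27951561  0.032     ] [ 0.47157715 -0.29123184  0.032     ]
[(560.5, 145.0, 7.159010887145996), (545.5, 131.2142848968506, 7.231692790985107), (561.0, 122.5, 7.159010887145996)]
ring (array([ 0.45773073, -0.01498196,  0.04620227]), [np.float64(0.00016052162202800604), np.float64(0.0001605216220280547)])
ring (array([ 0.43441791, -0.00875694,  0.0452696 ]), [np.float64(5.67348830144414e-05), np.float64(5.673488301457271e-05)])
ring (array([ 0.44076125, -0.03215169,  0.04583124]), [np.float64(0.0002873024516635224), np.float64(0.0002873024516634841)])
[[ 0.3787 -0.286   0.018 ]
 [ 0.3938 -0.2266  0.018 ]
 [ 0.569  -0.2678  0.018 ]
 [ 0.5523 -0.3333  0.018 ]] [ 0.47345081 -0.27841774  0.018     ]
```

```bash
python3 - <<'E'
from meas import *
c1,c2,T,S=[pickle.load(open(n+".pkl","rb")) for n in("w1","w2","top0","scene0")]
g=cv2.medianBlur(cv2.cvtColor(c1["img"],cv2.COLOR_RGB2GRAY)[95:155,55:117],3); h=cv2.HoughCircles(g,cv2.HOUGH_GRADIENT,1,30,param1=120,param2=10,minRadius=13,maxRadius=22); print(h)
m=(c1["img"][104:147,66:106].min(2)>115).astype(np.uint8); n,l,st,ce=cv2.connectedComponentsWithStats(m);k=1+np.argmax(st[1:,4]);b=st[k,:2]+st[k,2:4]/2+[66,104];print(b,st[k])
for q in (b,(86,125)):
    print(cross([ray(c1,*q,True),ray(c2,319.4,213.6,True)]),cross([ray(c1,*q,True),ray(c2,319.4,213.6,True),ray(T,426,238.2),ray(S,424,310)]))
go([.473,-.280,.021],75.1)
E
```

```text
[[[31.5 29.5 17.7]]]
[ 81.5 122.5] [  0   0  31  37 894]
(array([ 0.47172035, -0.27920772,  0.03846255]), [np.float64(3.751856980534106e-05), np.float64(3.751856980530779e-05)]) (array([ 0.47264827, -0.28152869,  0.03235559]), [np.float64(0.0017453197360341587), np.float64(0.002053770274016129), np.float64(0.0010091384124390227), np.float64(0.001274524158686503)])
(array([ 0.4741143 , -0.27974145,  0.02782451]), [np.float64(0.00040469786627592115), np.float64(0.000404697866275867)]) (array([ 0.47394056, -0.28046684,  0.02929667]), [np.float64(0.001446866069861881), np.float64(0.0009788156166904297), np.float64(0.002168701365462746), np.float64(0.0006333570385405542)])
delta [0.0005 0.001  0.2015] rows>= 4.832433600785448 turn rad 0.0100 ynow 75.67 q6 -2.060
```

Ball centre measures (0.473, -0.280, about 0.030), which agrees with the text. Descending.

```bash
python3 nudge.py '[[0,0.001,0.038,0.01],[0,0,0.038,0],[0,0,0.038,0],[0,0,0.038,0],[0,0,0.025,0],[0,0,0.015,0],[0,0,0,0],[0,0,0,0]]' 0.062; python3 -c "
from h import *
go([.473,-.280,.021],75.1)"
```

```text
time: 4.17
position: [0.4733, -0.28, 0.0299]
tool_rot: [0.13, 0.992, 0.0, -0.001]
ft_force: [0.4, 0.5, -0.5]
grip_width: 0.0623
grip_force: 0.0
delta [ 0.0003 -0.0001  0.0089] rows>= 0.2140533800447301 turn rad -0.0008 ynow 75.06 q6 -2.047
```

```bash
python3 nudge.py '[[0,0,0.005,0],[0,0,0.004,0],[0,0,0,0]]'; python3 nudge.py '[[0,0,0,0],[0,0,0,0],[0,0,0,0],[0,0,0,0],[0,0,0,0],[0,0,0,0]]' 0.03 12
```

```text
time: 4.42
position: [0.4739, -0.2806, 0.0221]
tool_rot: [0.13, 0.991, -0.0, 0.001]
ft_force: [0.0, 0.3, 1.0]
grip_width: 0.0619
grip_force: 0.0
time: 4.92
position: [0.4736, -0.2807, 0.0218]
tool_rot: [0.13, 0.991, -0.0, 0.0]
ft_force: [-0.6, -0.7, 1.9]
grip_width: 0.0371
grip_force: 12.0
```

```bash
python3 nudge.py '[[0,0,-0.01,0],[0,0,-0.025,0],[0,0,-0.03,0],[0,0,-0.03,0],[0,0,-0.03,0],[0,0,0,0]]' - 18; python3 -c "
from h import *
go([.4443,-.0186,.145],105.3)"
```

```text
time: 5.42
position: [0.4764, -0.2824, 0.1525]
tool_rot: [0.13, 0.991, -0.003, 0.005]
ft_force: [1.3, -0.6, -0.6]
grip_width: 0.0371
grip_force: 18.0
delta [0.0992 0.2466 0.0053] rows>= 6.376097244627967 turn rad -0.5285 ynow 75.02 q6 -2.047
```

```bash
python3 nudge.py '[[0.006,0.014,0,0],[0.011,0.027,0,0],[0.011,0.027,0,0],[0.011,0.027,0,0],[0.011,0.027,0,0],[0.011,0.027,0,0],[0.011,0.027,0,0],[0.011,0.027,0,0],[0.011,0.027,0,0],[0.006,0.0146,0,0],[0,0,0,-0.1],[0,0,0,-0.1],[0,0,0,-0.1],[0,0,0,-0.1],[0,0,0,-0.1],[0,0,0,-0.028],[0,0,0,0],[0,0,0,0],[0,0,0,0]]'; python3 - <<'E'
from h import *
import pickle
go([.4443,-.0186,.105],105.3)
c=optics.camera("wrist"); pickle.dump(c,open("w3.pkl","wb"))
s=optics.camera("scene"); pickle.dump(s,open("s3.pkl","wb"))
cv2.imwrite("pics/w3.png",np.hstack([cv2.resize(c["img"][100:340,160:480],(400,300)),cv2.resize(s["img"][140:320,180:420],(400,300))])[...,::-1])
E
```

```text
time: 7.0
position: [0.4392, -0.0175, 0.146]
tool_rot: [-0.132, 0.991, 0.001, -0.001]
ft_force: [1.1, 0.0, -1.3]
grip_width: 0.0371
grip_force: 18.0
delta [-0.0047 -0.0025  0.041 ] rows>= 0.9908944623899624 turn rad -0.0013 ynow 105.22 q6 -2.132
```

View pics/w3.png

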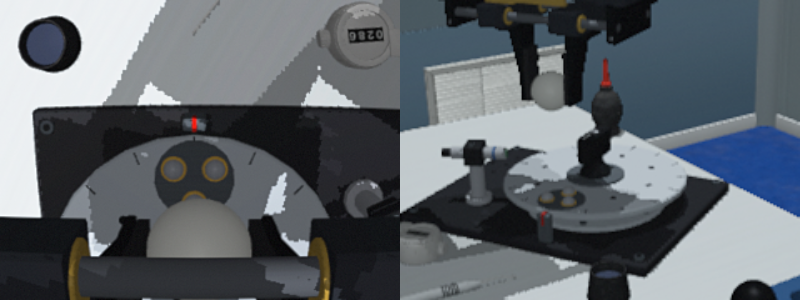

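Left (wrist): the ball is held, with its top edge at crop (200,197), and the seat rings are just beyond it at (173,168), (215,168) and (194,197). Right (scene): the ball hangs cleanly between the fingertips and the seat is empty.

```bash
python3 - <<'E'
from meas import *
c=pickle.load(open("w3.pkl","rb")); o=robot.get_obs(); print(o["position"])
im=c["img"].astype(int); g=im.max(2)
x0,y0,x1,y1=272,250,368,306
m=((g>95)&(im.max(2)-im.min(2)<25))[y0:y1,x0:x1].astype(np.uint8)
n,l,st,ce=cv2.connectedComponentsWithStats(m);k=1+np.argmax(st[1:,4]);print(st[k]+[x0,y0,0,0,0])
P=[]
for u in range(x0,x1):
    col=np.where(l[:,u-x0]==k)[0]
    if len(col) and col[0]+y0<290: P.append((u,col[0]+y0))
P=np.array(P,float)
# tangent rays to a sphere of radius 19 mm: find centre with z given
rs=[ray(c,*p,True) for p in P]; z=o["position"][2]+.0102
f=least_squares(lambda q:[np.linalg.norm(np.cross(d,np.array([q[0],q[1],z])-oo))-.019 for oo,d in rs],o["position"][:2],loss="soft_l1",f_scale=.0005)
print("ball",f.x,np.median(abs(f.fun)),len(P)); print("offset in tool",R.from_quat(o["tool_rot"]).as_matrix().T@np.append(f.x-o["position"][:2],0))
for s in seat(c,(280,215,350,262)): print(s,plane(c,*s[:2],.0457,True))
E
```

```text
[ 0.43971886 -0.01782177  0.14626684]
[ 272  250   96   56 4116]
ball [ 0.43684611 -0.01492909] 0.0027112477447646076 96
offset in tool [2.01184746e-03 3.54581678e-03 3.68162254e-06]
(314.5, 258.0, 8.558721542358398) [ 0.45465357 -0.01613761  0.0457    ]
(331.72413635253906, 234.82758712768555, 9.977782249450684) [ 0.43425374 -0.00863877  0.0457    ]
(298.3866996765137, 234.7315273284912, 9.993937492370605) [ 0.44056047 -0.03209498  0.0457    ]
```

```bash
python3 nudge.py '[[-0.0045,-0.0018,0.02,0],[0,0,0.03,0],[0,0,0.02,0],[0,0,0.01,0],[0,0,0,0],[0,0,0,0],[0,0,0,0]]'; python3 -c "
from h import *
go([.4443,-.0186,.0565],105.2)"
```

```text
time: 7.68
position: [0.4455, -0.0188, 0.0671]
tool_rot: [-0.133, 0.991, -0.0, 0.0]
ft_force: [0.1, 0.8, -1.0]
grip_width: 0.0369
grip_force: 18.0
delta [0.0011 0.0005 0.0106] rows>= 0.2548158910116907 turn rad 0.0009 ynow 105.25 q6 -2.131
```

```bash
python3 nudge.py '[[0.001,0.0005,0.002,0],[0,0,0.002,0],[0,0,0.002,0],[0,0,0.001,0],[0,0,0,0],[0,0,0,0]]'; python3 nudge.py '[[0,0,0.001,0],[0,0,0.001,0],[0,0,0,0],[0,0,0,0]]'; python3 nudge.py '[[0,0,0.001,0],[0,0,0,0],[0,0,0,0]]'
```

```text
time: 8.18
position: [0.444, -0.0184, 0.0596]
tool_rot: [-0.133, 0.991, -0.0, 0.0]
ft_force: [-0.1, 0.6, -1.5]
grip_width: 0.0369
grip_force: 18.0
time: 8.52
position: [0.444, -0.0185, 0.0575]
tool_rot: [-0.133, 0.991, -0.0, 0.0]
ft_force: [0.3, 0.4, -0.4]
grip_width: 0.0365
grip_force: 18.0
time: 8.77
position: [0.4443, -0.0186, 0.0569]
tool_rot: [-0.133, 0.991, -0.0, 0.0]
ft_force: [0.6, 0.1, 3.9]
grip_width: 0.0371
grip_force: 18.0
```

Contact came at the expected height (5 N). Releasing softly.

```bash
python3 nudge.py '[[0,0,0,0],[0,0,0,0]]' - 4; python3 nudge.py '[[0,0,0,0],[0,0,0,0],[0,0,0,0],[0,0,0,0],[0,0,0,0]]' 0.055; python3 nudge.py '[[0,0,-0.01,0],[0,0,-0.02,0],[0,0,-0.03,0],[0,0,-0.04,0],[0,0,-0.02,0],[0,0,0,0]]'; python3 - <<'E'
from h import *
import pickle
go([.5122,0,.15],105.2)
c=optics.camera("wrist"); pickle.dump(c,open("w4.pkl","wb"))
s=optics.camera("scene"); pickle.dump(s,open("s4.pkl","wb")); t=optics.camera("top"); pickle.dump(t,open("t4.pkl","wb"))
cv2.imwrite("pics/w4.png",np.hstack([cv2.resize(c["img"][100:340,160:480],(400,300)),cv2.resize(s["img"][190:310,220:380],(400,300))])[...,::-1])
E
```

```text
time: 8.93
position: [0.4444, -0.0186, 0.0568]
tool_rot: [-0.133, 0.991, -0.0, 0.001]
ft_force: [0.8, 0.7, 4.4]
grip_width: 0.0375
grip_force: 4.0
time: 9.35
position: [0.4437, -0.0183, 0.0564]
tool_rot: [-0.133, 0.991, 0.0, -0.0]
ft_force: [-0.4, -0.1, 0.2]
grip_width: 0.0544
grip_force: 0.0
time: 9.85
position: [0.4467, -0.0191, 0.1805]
tool_rot: [-0.133, 0.991, -0.002, 0.004]
ft_force: [0.3, -0.1, 0.2]
grip_width: 0.0547
grip_force: 0.0
delta [-0.068   0.0013  0.031 ] rows>= 1.791870660778171 turn rad 0.0013 ynow 105.28 q6 -2.131
```

View pics/w4.png

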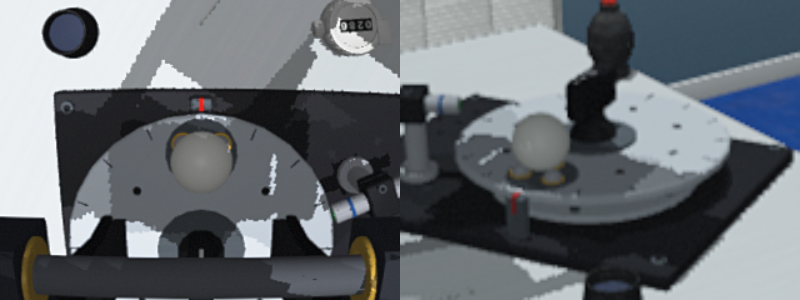

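Left: the ball sits centred over the ring circle at crop (201,160), between the mark and the knob. Right: it rests on the steel seat balls. Now the knob, with a height check first.

```bash
python3 - <<'E'
from meas import *
def br(c,box,name):
    x0,y0,x1,y1=box; g=c["img"][y0:y1,x0:x1].max(2); n,l,st,ce=cv2.connectedComponentsWithStats((g>85).astype(np.uint8)); print(name,[(tuple((ce[i]+[x0,y0]).round(1)),int(st[i,4])) for i in range(1,n)])
c1,c2,T=[pickle.load(open(n+".pkl","rb")) for n in("w1","w2","top0")]
br(c1,(315,212,336,270),"w1"); br(c2,(578,172,612,222),"w2"); br(T,(256,202,278,234),"top")
# knob end line tip on w1 vs z
print(plane(c1,325.7,225,.091,True), plane(c1,325.5,243.5,.085,True))
go([.512,0,.15],105.2)
E
```

```text
w1 [((np.float64(335.0), np.float64(212.0)), 1), ((np.float64(325.5), np.float64(224.8)), 33), ((np.float64(324.0), np.float64(240.5)), 2), ((np.float64(321.0), np.float64(243.0)), 1), ((np.float64(328.8), np.float64(243.7)), 6), ((np.float64(321.8), np.float64(246.0)), 4), ((np.float64(334.8), np.float64(265.2)), 12), ((np.float64(315.0), np.float64(268.5)), 2)]
w2 [((np.float64(579.5), np.float64(172.7)), 11), ((np.float64(605.6), np.float64(190.3)), 436), ((np.float64(598.1), np.float64(184.7)), 40), ((np.float64(584.8), np.float64(217.8)), 114)]
top [((np.float64(266.1), np.float64(202.9)), 43), ((np.float64(264.3), np.float64(216.3)), 26), ((np.float64(267.1), np.float64(225.2)), 16), ((np.float64(256.0), np.float64(233.0)), 1)]
[ 0.49678739 -0.00409303  0.091     ] [0.5133073  0.00081111 0.085     ]
delta [-0.0712 -0.0005  0.0261] rows>= 1.8176359307750725 turn rad 0.0010 ynow 105.26 q6 -2.131
```

```bash
python3 - <<'E'
from meas import *
c1,c2,T=[pickle.load(open(n+".pkl","rb")) for n in("w1","w2","top0")]
r=[ray(c1,325.5,224.8,True),ray(c2,598.1,184.7,True),ray(T,267.1,225.2)]
print(cross(r[:2]),cross(r))
E
python3 nudge.py '[[-0.03,0,0,0],[-0.03,0,0,0],[-0.0105,0,0.03,0],[0,0,0.03,0],[0,0,0.03,0],[0,0,0.01,0],[0,0,0,0],[0,0,0,0],[0,0,0,0]]' 0.045; python3 -c "
from h import *
go([.512,0,.058],105.2)"
```

```text
(array([ 0.4964715 , -0.00429997,  0.09123138]), [np.float64(0.00015125530445351152), np.float64(0.00015125530445343231)]) (array([ 0.49642257, -0.00477983,  0.09172412]), [np.float64(0.00043159509017540724), np.float64(0.0002595057928683681), np.float64(0.0005064136665989865)])
time: 10.75
position: [0.5125, -0.0001, 0.0772]
tool_rot: [-0.133, 0.991, -0.0, 0.001]
ft_force: [-0.6, -1.0, 0.2]
grip_width: 0.0449
grip_force: 0.0
delta [0.0004 0.0002 0.0192] rows>= 0.46055657622362195 turn rad 0.0009 ynow 105.25 q6 -2.055
```

The knob top measures 91.2 mm, as stated. Descend and grip.

```bash
python3 nudge.py '[[0.0004,0,0.01,0],[0,0,0.009,0],[0,0,0,0],[0,0,0,0]]'; python3 nudge.py '[[0,0,0,0],[0,0,0,0],[0,0,0,0],[0,0,0,0],[0,0,0,0],[0,0,0,0]]' 0.01 10;python3 nudge.py '[[0,0,0,0],[0,0,0,0],[0,0,0,0],[0,0,0,0]]' 0.005 40; python3 -c "
from h import *
o=robot.get_obs();print(o['moment'],o['q'].round(3));go([.512,0,.058],105.2)"
```

```text
time: 11.08
position: [0.5112, 0.0, 0.0574]
tool_rot: [-0.133, 0.991, 0.0, -0.0]
ft_force: [-0.7, 0.2, -1.3]
grip_width: 0.0451
grip_force: 0.0
time: 11.58
position: [0.5119, -0.0005, 0.0578]
tool_rot: [-0.133, 0.991, -0.001, 0.0]
ft_force: [0.8, -1.8, 2.1]
grip_width: 0.0172
grip_force: 10.9
time: 11.92
position: [0.5119, -0.0004, 0.0578]
tool_rot: [-0.133, 0.991, -0.0, 0.0]
ft_force: [0.2, -4.2, 3.0]
grip_width: 0.016
grip_force: 40.9
[-0.64190533  0.1111163  -0.00845502] [-2.190e-01  6.450e-01  1.847e+00 -1.000e-03  6.490e-01 -2.056e+00]
delta [-0.0003  0.0004 -0.0002] rows>= 0.012024690288382402 turn rad 0.0013 ynow 105.27 q6 -2.056
```

```bash
cat > r.py <<'E'
from h import *
o=robot.get_obs();M=R.from_quat(o["tool_rot"]).as_matrix();y=np.degrees(np.arctan2(M[1,1],M[0,1]))
print("turn %.4f Mz %.3f F %s pos %s q6 %.3f t %.2f gw %.4f"%(np.radians(105.27-y),o["moment"][2],o["ft_force"].round(1),o["position"].round(4),o["q"][5],o["time"],o["grip_width"]))
E
python3 nudge.py '[[0,-0.0004,0,0.03],[0,0,0,0.05],[0,0,0,0.05],[0,0,0,0.05],[0,0,0,0.05],[0,0,0,0.05],[0,0,0,0.04],[0,0,0,0],[0,0,0,0]]' - 45 >/dev/null; python3 r.py
python3 nudge.py '[[0,0,0,0.02],[0,0,0,0]]'>/dev/null; python3 r.py
python3 nudge.py '[[0,0,0,0.02],[0,0,0,0]]'>/dev/null; python3 r.py
python3 nudge.py '[[0,0,0,0.02],[0,0,0,0]]'>/dev/null; python3 r.py
python3 nudge.py '[[0,0,0,0.02],[0,0,0,0]]'>/dev/null; python3 r.py
python3 nudge.py '[[0,0,0,0.02],[0,0,0,0]]'>/dev/null; python3 r.py
python3 nudge.py '[[0,0,0,0.02],[0,0,0,0]]'>/dev/null; python3 r.py
```

```text
turn 0.3187 Mz 0.055 F [-0.4 -4.   3.8] pos [ 0.5119 -0.0007  0.0578] q6 -1.738 t 12.67 gw 0.0161
turn 0.3407 Mz 0.041 F [-1.4 -5.5  6.6] pos [ 0.5119 -0.0007  0.0578] q6 -1.716 t 12.83 gw 0.0161
turn 0.3608 Mz 0.048 F [ 0.  -5.7  4.2] pos [ 0.5118 -0.0007  0.0578] q6 -1.696 t 13.00 gw 0.0159
turn 0.3808 Mz 0.048 F [-0.9 -6.3  5. ] pos [ 0.5119 -0.0008  0.0578] q6 -1.676 t 13.17 gw 0.0161
turn 0.4005 Mz 0.083 F [-0.3 -5.   5.4] pos [ 0.5119 -0.0008  0.0578] q6 -1.656 t 13.33 gw 0.0158
turn 0.4194 Mz 0.344 F [-1.3 -5.9  6. ] pos [ 0.5119 -0.0008  0.0578] q6 -1.637 t 13.50 gw 0.0162
turn 0.4386 Mz 0.420 F [-1.9 -4.8  5.6] pos [ 0.5119 -0.0008  0.0578] q6 -1.617 t 13.67 gw 0.0159
```

First click felt at a turn of about 0.405–0.41. On to the second.

```bash
python3 nudge.py '[[0,0,0,0.05],[0,0,0,0.06],[0,0,0,0.06],[0,0,0,0.06],[0,0,0,0.06],[0,0,0,0.04],[0,0,0,0],[0,0,0,0]]' >/dev/null; python3 r.py
python3 nudge.py '[[0,0,0,0.015],[0,0,0,0]]'>/dev/null; python3 r.py
python3 nudge.py '[[0,0,0,0.015],[0,0,0,0]]'>/dev/null; python3 r.py
python3 nudge.py '[[0,0,0,0.01],[0,0,0,0]]'>/dev/null; python3 r.py
python3 nudge.py '[[0,0,0,0.01],[0,0,0,0]]'>/dev/null; python3 r.py
```

```text
turn 0.7699 Mz 0.084 F [-1.5 -6.7  4.9] pos [ 0.5118 -0.0011  0.0578] q6 -1.286 t 14.33 gw 0.0160
turn 0.7854 Mz 0.052 F [-1.4 -6.   4.2] pos [ 0.5118 -0.0011  0.0578] q6 -1.271 t 14.50 gw 0.0158
turn 0.7997 Mz 0.169 F [-1.  -6.6  4.9] pos [ 0.5118 -0.0011  0.0578] q6 -1.256 t 14.67 gw 0.0160
turn 0.8089 Mz 0.323 F [-1.4 -6.1  5.3] pos [ 0.5118 -0.0011  0.0578] q6 -1.247 t 14.83 gw 0.0157
turn 0.8184 Mz 0.374 F [-1.3 -6.6  4.5] pos [ 0.5118 -0.0011  0.0578] q6 -1.237 t 15.00 gw 0.0157
```

```bash
python3 nudge.py '[[0,0,0,0.05],[0,0,0,0.06],[0,0,0,0.06],[0,0,0,0.06],[0,0,0,0.06],[0,0,0,0.04],[0,0,0,0.01],[0,0,0,0],[0,0,0,0]]' >/dev/null; python3 r.py
python3 nudge.py '[[0,0,0,0.01],[0,0,0,0]]'>/dev/null; python3 r.py
python3 nudge.py '[[0,0,0,0.01],[0,0,0,0]]'>/dev/null; python3 r.py
```

```text
turn 1.1595 Mz 0.058 F [-0.9 -7.6  6. ] pos [ 0.5116 -0.0013  0.0578] q6 -0.896 t 15.75 gw 0.0160
turn 1.1698 Mz 0.057 F [-1.7 -7.4  5.4] pos [ 0.5116 -0.0013  0.0578] q6 -0.886 t 15.92 gw 0.0162
turn 1.1798 Mz 0.069 F [-2.4 -7.5  5.3] pos [ 0.5115 -0.0013  0.0578] q6 -0.876 t 16.08 gw 0.0158
```

```bash

python3 nudge.py '[[0,0,0,0.006],[0,0,0,0]]'>/dev/null; python3 r.py
python3 nudge.py '[[0,0,0,0.005],[0,0,0,0]]'>/dev/null; python3 r.py
```

```text
turn 1.1854 Mz 0.127 F [-2.5 -8.   5.8] pos [ 0.5116 -0.0013  0.0578] q6 -0.870 t 16.25 gw 0.0157
turn 1.1901 Mz 0.129 F [-1.5 -7.6  5.6] pos [ 0.5116 -0.0013  0.0578] q6 -0.866 t 16.42 gw 0.0161
```

The torque is rising, so the table is on the third click. Check by camera.

```bash
python3 nudge.py '[[0,0,0,0.002],[0,0,0,0],[0,0,0,0],[0,0,0,0]]'; python3 r.py; python3 - <<'E'
from h import *
c=optics.camera("wrist")["img"]; s=optics.camera("scene")["img"]; t=optics.camera("top")["img"]
cv2.imwrite("pics/w5.png",np.hstack([cv2.resize(c[100:340,160:480],(400,300)),cv2.resize(s[190:310,180:340],(400,300))])[...,::-1])
E
```

```text
time: 16.75
position: [0.5115, -0.0013, 0.0578]
tool_rot: [0.446, 0.895, -0.001, 0.0]
ft_force: [-2.3, -8.0, 6.2]
grip_width: 0.0157
grip_force: 47.1
turn 1.1919 Mz 0.164 F [-2.3 -8.   6.2] pos [ 0.5115 -0.0013  0.0578] q6 -0.864 t 16.75 gw 0.0157
```

View pics/w5.png

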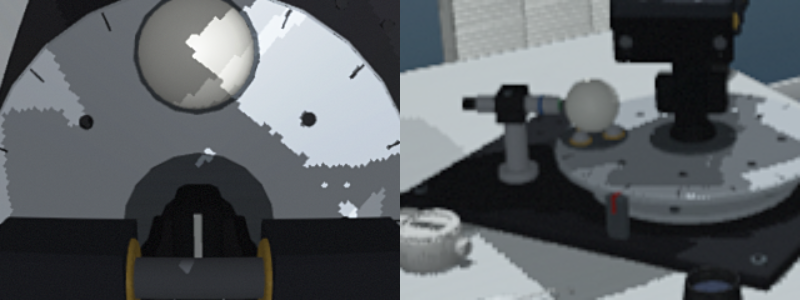

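The ball is seated (wrist crop (197,50), scene crop (591,105)) and faces the sensor tip with a small gap. The fingers hold the knob at the third click. Handing in.

```bash
python3 -c "
from rig import robot, optics, ticket
print(ticket.hand_in())"
```

```text
the job is handed in; nothing more can be done
None
```

The job is handed in: the white ball is seated and faces the sensor, and the gripper is still holding the knob at the third click. I saw no contact with the sensor or the other two balls, and it took about 17 s; the hand-in gave no verdict.

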